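# Sweep the scallop shells off the draining board into the scrap basket

## Task

Clear the draining board between the two sink bowls: with the fingertips, sweep the four empty scallop shells across the steel and over the board's edge so that all of them drop into the green scrap basket, not into the grey cutlery tub. Only push the shells: do not pick them up, grip them or press hard on them. Leave the sauce dish and the tea cup that stand among them, and everything else, standing where they are.

Things in the scene. Friction and masses are not known exactly. Their poses are not given: they have to be found in the camera images.
- sink: the stainless double-bowl sink bench, fixed. Origin: mid draining board, 12 mm BELOW its flat top; x away from the robot, y left, z up. Left (+y) and right (-y) of the board open two bowls, each x -170..120, |y| 190..470 mm; one holds the green basket, the other the grey tub. Steel goes on flat at board height before and behind them; upstand 100 mm high at x 290.
- board (a point): a point on the draining board's top surface, above the sink's origin; axes as the sink's. The board is bare flat steel without a lip, from 170 mm nearer to 120 mm farther (its edges at the bowls are 190 mm to the left and right of this point); its grooves are only marked, not felt. On the end boards of the bench, over 490 mm to the sides, stand plates, a plate rack and a white spray bottle, up to 285 mm high.
- tap (a point): outlet of the fixed tap, over the middle of the left bowl, 152 mm above the board. The tap's pillar stands behind that bowl, 225 mm beyond and 300 mm left of the sink's origin; its spout, 20 mm thick, comes from there to this point, at most 220 mm above the board.
- scrap_basket: the bright green perforated scrap basket hung in one bowl (left or right, varies), fixed: 282 mm in x, 272 mm in y, 110 mm deep, walls 4 mm, open on top, its rim 2 mm below the top of the draining board and 4 mm from the board's edge. Origin: centre of its underside, 330 mm to the side of the sink's origin and 25 mm nearer; axes as the sink's.
- cutlery_tub: the dark grey tub with used cutlery hung in the other bowl, fixed; same size, rim height and origin as the scrap basket. The shells do not belong here.
- shell1: Brick-orange empty scallop half-shell, loose, 10 to 30 g, hollow side down on the draining board: ribbed round dome 54 mm across, 17 mm high, steep-sided up to 7 mm; small ears (26 mm wide, 4 mm high) reach 29 mm from the centre on its own -x side. Origin: centre of its underside, z up. Slides under a light push.
- shell2: Pale orange empty scallop half-shell, loose, 10 to 30 g, hollow side down on the draining board: ribbed round dome 54 mm across, 17 mm high, steep-sided up to 7 mm; small ears (26 mm wide, 4 mm high) reach 29 mm from the centre on its own -x side. Origin: centre of its underside, z up. Slides under a light push.
- shell3: Red-brown empty scallop half-shell, loose, 10 to 30 g, hollow side down on the draining board: ribbed round dome 54 mm across, 17 mm high, steep-sided up to 7 mm; small ears (26 mm wide, 4 mm high) reach 29 mm from the centre on its own -x side. Origin: centre of its underside, z up. Slides under a light push.
- shell4: Salmon-coloured empty scallop half-shell, loose, 10 to 30 g, hollow side down on the draining board: ribbed round dome 54 mm across, 17 mm high, steep-sided up to 7 mm; small ears (26 mm wide, 4 mm high) reach 29 mm from the centre on its own -x side. Origin: centre of its underside, z up. Slides under a light push.
- sauce_dish: small white sauce dish with a brown bottom, loose on the draining board among the shells, 62 mm across the rim, 22 mm high. Origin: centre of its underside. To be left alone.
- tea_cup: small blue tea cup without a handle, loose on the draining board among the shells, 60 mm across the rim, 48 mm high, empty, mouth up. Origin: centre of its underside. To be left alone.
- pepper_pot: steel pepper pot with a black band, loose on the steel behind the draining board, 42 mm across, 56 mm high. Origin: centre of its underside. To be left alone.
- scouring_pad: dark steel-wool scouring pad, about 70 mm across, 29 mm high, on the steel behind the draining board. Origin: centre of its underside. To be left alone.
- steel_bowl: small steel bowl, 104 mm across, 38 mm high, on the steel behind the draining board. Origin: centre of its underside. To be left alone.
- soap_bar: block of yellow-brown household soap, 85 x 55 x 28 mm, lying on the steel behind the draining board. Origin: centre of its underside. To be left alone.

How it is judged:
At the end, for the whole second after the job is handed in: All four shells lie settled (under 100 mm/s; slight rocking does not matter) in the green basket, 20 mm or more below its rim (in its frame |x| < 140, |y| < 135, z < 90 mm); dish, cup, pot, bowl, pad and soap are upright (0.15 rad) and within 20 mm of where they stood (x of shell1 in the frame of scrap_basket between -0.14 and 0.14 m and y of shell1 in the frame of scrap_basket between -0.135 and 0.135 m and z of shell1 in the frame of scrap_basket between -0.005 and 0.09 m and linear speed of each of shell1, shell2, shell3, shell4 below 0.1 m/s and x of shell2 in the frame of scrap_basket between -0.14 and 0.14 m and y of shell2 in the frame of scrap_basket between -0.135 and 0.135 m and z of shell2 in the frame of scrap_basket between -0.005 and 0.09 m and x of shell3 in the frame of scrap_basket between -0.14 and 0.14 m and y of shell3 in the frame of scrap_basket between -0.135 and 0.135 m and z of shell3 in the frame of scrap_basket between -0.005 and 0.09 m and x of shell4 in the frame of scrap_basket between -0.14 and 0.14 m and y of shell4 in the frame of scrap_basket between -0.135 and 0.135 m and z of shell4 in the frame of scrap_basket between -0.005 and 0.09 m and distance of each of sauce_dish, tea_cup, pepper_pot, scouring_pad, steel_bowl, soap_bar from where it was at the start of the episode below 0.02 m and angle between each of sauce_dish, tea_cup, pepper_pot, scouring_pad, steel_bowl's own z axis and vertical below 0.15 rad); the robot touches nothing.
It fails at once if a shell is picked up (more than 33 mm above the draining board) (z of any of shell1, shell2, shell3, shell4 in the frame of sink above 0.045 m).
It fails at once if a shell is gripped or pressed hard by the fingers (more than 15 N) (contact force between the fingers and shell1 above 15 N or contact force between the fingers and shell2 above 15 N or contact force between the fingers and shell3 above 15 N or contact force between the fingers and shell4 above 15 N).
It fails at once if a dish, pot, bottle, bowl, pad or soap bar is shifted more than 20 mm (distance of any of sauce_dish, tea_cup, pepper_pot, scouring_pad, steel_bowl, soap_bar from where it was at the start of the episode above 0.02 m).
It fails at once if a dish, cup, pot, bowl, pad or soap bar is tipped (more than 20 degrees) (angle between any of sauce_dish, tea_cup, pepper_pot, scouring_pad, steel_bowl, soap_bar's own z axis and vertical above 0.35 rad).
It also fails if it takes over 72 s, if anything falls off the work surface, if the arm or the gripper's body presses on something with over 40 N, if the wrist force passes 120 N, or if a joint passes its speed limit or range.

## Robot

A 7-joint arm with a two-finger parallel gripper is mounted at the origin on the work surface. World frame = base frame: x ahead of the robot, y to its left, z up, the work surface at z = 0. Lengths are in m, angles in rad, forces in N, time in s.
With the tool pointing down it reaches from about 0.4 to 0.85 m from the base axis. Payload 10.4 kg.
Tool frame: the origin (TCP) lies on the centre line of the jaws, within the pads' length; the fingertips stand 22 mm ahead of it and the grasp point (between the pads) lies 3 mm ahead of it; z points along the fingers, y is the direction in which the jaws open and shut (so a half turn about z gives the same grasp; the last joint's range is limited). The gripper opens to 85 mm and grips with 20 to 120 N. Pads are 22 mm wide; open, the fingers measure 114 mm over their backs; the gripper's body (76 mm by 85 mm) begins 54 mm behind the grasp point. The pads swing forward as they close: fully open they stand 13 mm farther back than shut.
Start: joints at [-0.023, 0.332, -0.065, 1.46, 0.022, 1.35, -0.088], TCP at [0.625, 0, 0.253] pointing down, gripper open.
Joint ranges: [-2.6, 2.6], [-0.5, 2.12], [-1.47, 1.34], [0.16, 2.42], [-1.27, 4.41], [0.06, 2.06], [-2.6, 2.6]. Speed limits (rad/s): [2.22, 2.22, 2.79, 2.79, 3.14, 3.14, 3.14].

## Interface

Orientations are given as a unit quaternion [x, y, z, w].
In Python, from workcell import manip gives the robot as it stands. The module is installed in compiled form; this text tells all that it offers.
- The arm moves only by the shell command python3 -m crank 'ROWS' [FORCE]. ROWS is JSON, a list of rows, each a list of 3 entries, a list of its own where there are three numbers: the opening, from -1 (shut) to 1 (fully open), then the shift along the tool's x, y, z normalised to -1 to 1, where 1 is 80 mm, then the turn, a rotation vector about the tool's x, y, z normalised to -1 to 1, where 1 is pi/4 rad. In form: [[jaw, [tx, ty, tz], [ax, ay, az]], ...]. A call has exactly 5 rows; each row shifts and turns the commanded pose from where the row before left it, along the tool's axes as they then stand; what a row does not reach is not made up. A row lasts 1/10 s, in which the tool goes at most 50 mm and 8.59 degrees, less where a joint would pass 70% of its speed; a pose out of reach is approached as far as the arm can. A call with a number of a shift or a turn outside -1 to 1 is refused whole. A call with a gripper value outside its range is refused whole. The fingers move at their own pace and stop on an object; FORCE is the grip in N (left out, the last holds). Time passes only in rows, so rows that do not move let the fingers close, or fill a call up. It gives the time, the measured TCP pose, the force and the opening at its end, in the units of the state.
- manip.get_obs(): the state, without advancing time (a new reading comes with each control period).
- manip.camera(name): name is "scene" or "side" or "wrist"; returns the picture (384x512x3 uint8, blue, green, red); there is no depth.
- manip.camera_info(name): a dict with "K" (3x3 intrinsics, pixels), "camera_from_world" (4x4, takes a point from world to camera coordinates); the wrist camera has in their place "mount" (4x4, takes a point from camera to tool coordinates, whose origin is the TCP and whose axes are the flange's). Camera axes: x right, y down, z forward; pixel columns grow to the right and rows downward; lengths in m; the calibration is good to about 2 mm. A picture is of the moment at which its call begins: read the wrist's pose just before it. camera_info takes no time and is no camera call.
- manip.hand_in(): hands the job in, once; it reports no verdict.
The state is a dict: "clock": time; "joint_pos": joint angles; "joint_velocities": joint speeds; "tau": joint torques, N m; "position": TCP position; "ee_rot": TCP orientation; "ft_force": force on the tool from outside, world axes, zero at the start; "torque": the same for the moment, N m; "grip_width": opening from 0.0 (shut) to 1.0 (fully open).
Only numpy, scipy, OpenCV 4.12 (cv2) and the standard library are available. Lean on these libraries where they do the work, as an engineer would, in place of code of your own. Each camera call takes 0.05 s, during which the arm holds its last target.

## Working session

There is one attempt and no reset: what is moved stays moved. The work goes in short steps, Python scripts to look and compute and a shell command to move; the robot and the scene stay as the last step left them, time stands still between calls to the robot, and variables do not carry over. Pictures are saved under pics/ and viewed, and the job is handed in when it is done.

```bash
mkdir -p pics; ls; python3 - <<'E'
from workcell import manip
import cv2,numpy as np
np.set_printoptions(precision=4,suppress=True)
print(manip.get_obs())
for n in("scene","side","wrist"):
    i=manip.camera_info(n);print(n,i)
    cv2.imwrite(f"pics/{n}0.png",manip.camera(n))
E
```

```text
pics
{'clock': 0.0, 'joint_pos': array([-0.0226,  0.3329, -0.0647,  1.4609,  0.0216,  1.3499, -0.0885]), 'joint_velocities': array([ 0.0008, -0.0003, -0.0003,  0.0009,  0.0005,  0.0005,  0.0001]), 'tau': array([  0.0005, -62.545 ,   0.0497, -39.161 ,   0.0164,   0.0098,
        -0.    ]), 'position': array([0.6246, 0.    , 0.2525]), 'ee_rot': array([ 0.7071,  0.7071, -0.0005, -0.0005]), 'ft_force': array([-0.3296,  0.64  , -0.1876]), 'torque': array([ 0.0074, -0.0034,  0.0004]), 'grip_width': 0.9973714930456096}
scene {'K': array([[422.6634,   0.    , 256.4007],
       [  0.    , 422.6634, 183.4865],
       [  0.    ,   0.    ,   1.    ]]), 'camera_from_world': array([[ 0.703 ,  0.7112, -0.0094, -0.4339],
       [ 0.4568, -0.4616, -0.7605, -0.2069],
       [-0.5452,  0.5303, -0.6493,  1.6867],
       [ 0.    ,  0.    ,  0.    ,  1.    ]])}
side {'K': array([[456.522 ,   0.    , 267.0884],
       [  0.    , 456.522 , 188.259 ],
       [  0.    ,   0.    ,   1.    ]]), 'camera_from_world': array([[ 0.9797, -0.2003,  0.0017, -0.5927],
       [-0.1271, -0.6284, -0.7674,  0.1312],
       [ 0.1548,  0.7517, -0.6411,  1.0375],
       [ 0.    ,  0.    ,  0.    ,  1.    ]])}
wrist {'K': array([[282.2684,   0.    , 253.0853],
       [  0.    , 282.2684, 192.6265],
       [  0.    ,   0.    ,   1.    ]]), 'mount': array([[-0.0002, -0.9503, -0.3114,  0.0803],
       [ 1.    , -0.    , -0.0005,  0.0002],
       [ 0.0005, -0.3114,  0.9503, -0.1214],
       [ 0.    ,  0.    ,  0.    ,  1.    ]])}
```

View pics/scene0.png

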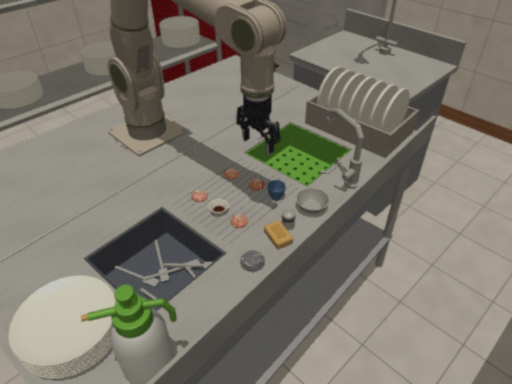

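View pics/side0.png

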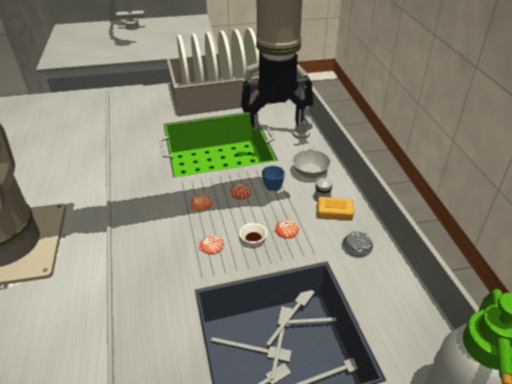

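View pics/wrist0.png

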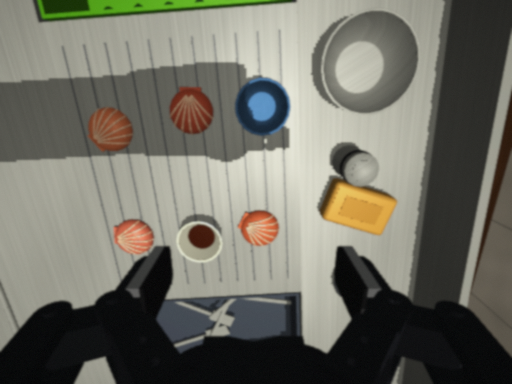

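The scene view shows the green basket on the left (+y) and the tub on the right. In the wrist view the shells are at about (110,128), (190,109), (133,236) and (258,227), with the dish at (200,241) and the cup at (262,106).

```bash
cat > h.py <<'E'
import cv2,numpy as np
from workcell import manip
from scipy.spatial.transform import Rotation as R
np.set_printoptions(precision=4,suppress=True)
def cam(n,o):
    i=manip.camera_info(n)
    if n=="wrist":
        T=np.eye(4);T[:3,:3]=R.from_quat(o['ee_rot']).as_matrix();T[:3,3]=o['position']
        return i['K'],T@i['mount']
    return i['K'],np.linalg.inv(i['camera_from_world'])
def ray(c,uv):
    K,T=c;d=T[:3,:3]@np.linalg.inv(K)@np.array([uv[0],uv[1],1]);return T[:3,3],d/np.linalg.norm(d)
def onz(c,uv,z):
    o,d=ray(c,uv);return o+d*(z-o[2])/d[2]
def proj(c,p):
    K,T=c;q=np.linalg.inv(T)@np.append(p,1);q=K@q[:3];return q[:2]/q[2]
def tri(rs):
    A=np.zeros((3,3));b=np.zeros(3)
    for o,d in rs:
        P=np.eye(3)-np.outer(d,d);A+=P;b+=P@o
    x=np.linalg.solve(A,b);return x,max(np.linalg.norm((np.eye(3)-np.outer(d,d))@(x-o)) for o,d in rs)
def blobs(img,lo,hi,amin=40,roi=None):
    hsv=cv2.cvtColor(img,cv2.COLOR_BGR2HSV);m=cv2.inRange(hsv,lo,hi)
    if lo[0]==0: m|=cv2.inRange(hsv,(172,)+tuple(lo[1:]),(180,)+tuple(hi[1:]))
    m=cv2.morphologyEx(m,cv2.MORPH_CLOSE,np.ones((5,5)))
    n,l,s,c=cv2.connectedComponentsWithStats(m)
    out=[]
    for k in range(1,n):
        if s[k,4]>=amin: out.append((c[k].round(1),s[k].tolist()))
    return out
E
python3 - <<'E'
from h import *
for n in("scene","side","wrist"):
    im=cv2.imread(f"pics/{n}0.png");print(n)
    print(" red",blobs(im,(0,90,60),(14,255,255)))
    print(" blue",blobs(im,(100,100,40),(125,255,255)))
    print(" green",blobs(im,(40,150,40),(75,255,255),300))
    print(" yel",blobs(im,(14,120,100),(28,255,255),100))
E
```

```text
scene
 red [(array([178.3,  16.7]), [151, 0, 65, 41, 915]), (array([197.2,  62.4]), [162, 40, 79, 43, 913]), (array([476.1, 123.1]), [439, 105, 73, 38, 892]), (array([230.6, 174. ]), [223, 169, 16, 11, 131]), (array([256.2, 184.6]), [249, 180, 16, 11, 136]), (array([198.7, 196.2]), [192, 191, 15, 11, 118]), (array([218.4, 208.4]), [214, 206, 10, 5, 40]), (array([238.8, 221.1]), [231, 215, 17, 13, 167])]
 blue [(array([276. , 189.2]), [269, 181, 15, 18, 201])]
 green [(array([299.8, 153.7]), [248, 124, 101, 61, 2915]), (array([131.7, 312. ]), [88, 286, 87, 51, 1782])]
 yel [(array([278.2, 233.8]), [265, 221, 27, 27, 447])]
side
 red [(array([412.3, 175.2]), [297, 59, 211, 232, 3547]), (array([240.1, 191.3]), [230, 184, 21, 16, 260]), (array([200.6, 202.3]), [190, 194, 22, 17, 290]), (array([286.3, 229.1]), [274, 221, 25, 17, 327]), (array([253. , 236.5]), [246, 232, 15, 9, 107]), (array([211. , 244.6]), [199, 236, 25, 18, 354])]
 blue [(array([272.8, 177.2]), [263, 167, 21, 23, 385])]
 green [(array([215.8, 144.3]), [165, 112, 111, 65, 4885]), (array([491.8, 332.1]), [464, 289, 48, 87, 2999])]
 yel [(array([334.9, 207.9]), [318, 196, 36, 24, 738])]
wrist
 red [(array([190.9, 110. ]), [170, 87, 43, 47, 1604]), (array([109.5, 129.3]), [88, 107, 45, 45, 1567]), (array([488.3, 218.8]), [484, 208, 10, 25, 101]), (array([258.7, 227.3]), [238, 211, 41, 35, 1066]), (array([133.2, 236.2]), [114, 220, 40, 34, 1064]), (array([201.2, 236.2]), [189, 225, 26, 23, 469]), (array([480. , 252.5]), [477, 242, 8, 25, 50])]
 blue [(array([262.1, 106.2]), [236, 78, 53, 57, 2364])]
 green [(array([127.4,   6.5]), [37, 0, 254, 20, 2788])]
 yel [(array([358.9, 207.8]), [322, 182, 75, 53, 2564])]
```

```bash
python3 - <<'E'
from h import *
o=manip.get_obs()
S,D,W=[cam(n,o) for n in("scene","side","wrist")]
P={'A':((230.6,174),(200.6,202.3),(109.5,129.3)),'B':((256.2,184.6),(240.1,191.3),(190.9,110)),
'C':((198.7,196.2),(211,244.6),(133.2,236.2)),'D':((238.8,221.1),(286.3,229.1),(258.7,227.3)),'cup':((276,189.2),(272.8,177.2),(262.1,106.2)),
'dish':((218.4,208.4),(253,236.5),(201.2,236.2))}
for k,(s,d,w) in P.items():
    x,e=tri([ray(S,s),ray(D,d),ray(W,w)]); x2,e2=tri([ray(D,d),ray(W,w)])
    print(k,x,e,x2,e2,'W z=.01',onz(W,w,x[2]))
# basket edge at board (wrist img)
for uv in((37,20),(297,0),(160,11),(170,297),(299,293)): print(uv,onz(W,uv,0.0),onz(W,uv,0.01))
im=cv2.imread("pics/wrist0.png");cv2.imwrite("pics/wz.png",cv2.resize(im[:310,30:430],None,fx=2,fy=2)[:600])
im=cv2.imread("pics/side0.png");cv2.imwrite("pics/sz.png",cv2.resize(im[100:300,150:400],None,fx=3,fy=3))
E
```

```text
A [0.4455 0.0452 0.0133] 0.0016818464222525904 [0.4456 0.0455 0.0148] 0.00047402667655507537 W z=.01 [0.4444 0.0455 0.0133]
B [0.5484 0.0683 0.0125] 0.0014483240131477346 [0.5484 0.0687 0.0138] 0.00022564844996964984 W z=.01 [0.548  0.0687 0.0125]
C [ 0.4556 -0.1032  0.013 ] 0.0025100461034618157 [ 0.4556 -0.1022  0.015 ] 0.00032702976674118785 W z=.01 [ 0.4543 -0.1032  0.013 ]
D [ 0.6325 -0.0892  0.0135] 0.0017181258029615916 [ 0.6323 -0.0883  0.015 ] 4.352572705372707e-05 W z=.01 [ 0.6323 -0.089   0.0135]
cup [0.6345 0.0731 0.0416] 0.0013194666592075187 [0.6348 0.0738 0.0421] 7.975478117511165e-05 W z=.01 [0.6347 0.0738 0.0416]
dish [ 0.5517 -0.1007  0.0186] 0.0009105575132815958 [ 0.552  -0.1001  0.0189] 0.00011116311079215025 W z=.01 [ 0.552  -0.1003  0.0186]
(37, 20) [0.3731 0.1689 0.    ] [0.3799 0.1665 0.01  ]
(297, 0) [0.6745 0.1887 0.    ] [0.6732 0.1858 0.01  ]
(160, 11) [0.5172 0.1779 0.    ] [0.5201 0.1753 0.01  ]
(170, 297) [ 0.4925 -0.2168  0.    ] [ 0.496  -0.2089  0.01  ]
(299, 293) [ 0.6969 -0.209  -0.    ] [ 0.695  -0.2013  0.01  ]
```

View pics/wz.png

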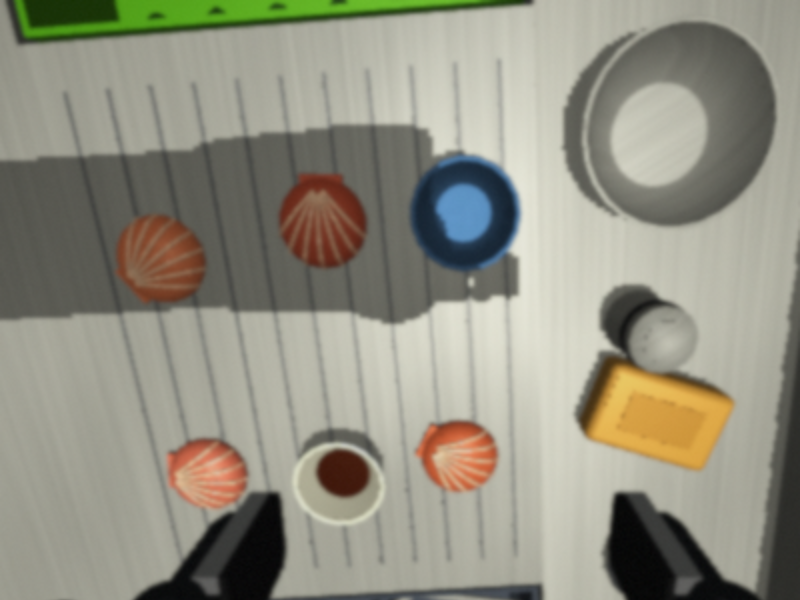

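View pics/sz.png

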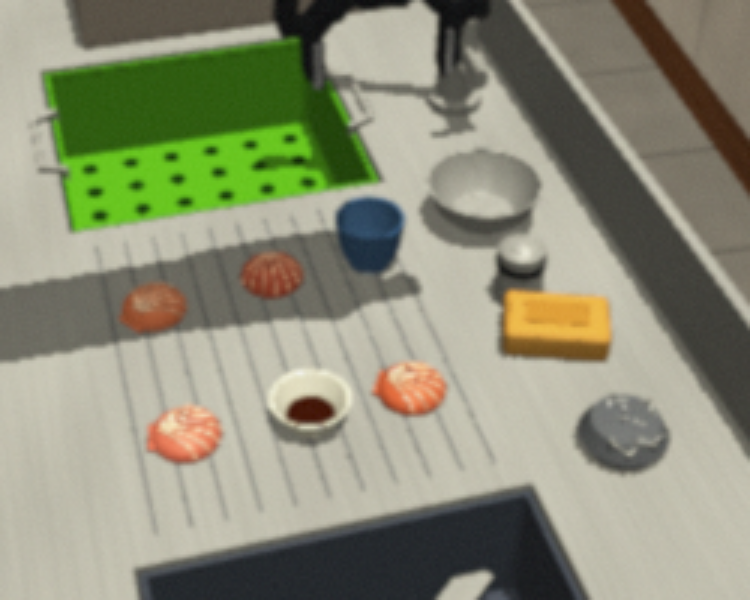

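```bash
python3 - <<'E'
from h import *
o=manip.get_obs()
S,D,W=[cam(n,o) for n in("scene","side","wrist")]
f=lambda w,d:tri([ray(W,(30+w[0]/2,w[1]/2)),ray(D,(150+d[0]/3,100+d[1]/3))])
for n,w,d in[('gr TL',(65,92),(98,247)),('gr TR',(499,60),(322,212)),('tub corner',(541,587),(530,488)),('bask near',(19,42),(72,231)),('bask far',(532,3),(382,180)),
 ('gr BR',(515,556),(494,463)),('gr BL',(315,566),(295,506))]:print(n,*f(w,d))
E
```

```text
gr TL [0.4059 0.139  0.0114] 0.001700282931811882
gr TR [ 0.6333  0.1614 -0.0006] 0.022372361490496116
tub corner [ 0.6962 -0.2012  0.011 ] 0.0009129526368211598
bask near [0.3852 0.1644 0.0123] 0.0010880839457278258
bask far [0.6718 0.1839 0.0117] 0.00013820040833854844
gr BR [ 0.6762 -0.1734  0.0114] 0.0001270140767929208
gr BL [ 0.5258 -0.1833  0.0104] 0.0007954374287524001
```

Triangulating the board edges puts the board top at z ≈ 0.0115. The sink is turned about 0.068 rad, with its origin near (0.5665, -0.016). I'll push with a narrow gap between the fingers so the two tips cradle each shell. The order is A, C, B, D, with D pushed diagonally between the dish and the cup.

```bash
python3 -m crank '[[-0.4,[0,-0.44,0.3],[0,0,-0.087]],[-0.4,[0,-0.44,0.3],[0,0,0]],[-0.4,[0,-0.44,0.3],[0,0,0]],[-0.4,[0,-0.44,0.3],[0,0,0]],[-0.4,[0,-0.44,0.3],[0,0,0]]]' 20
python3 -m crank '[[-0.4,[0,0,0.25],[0,0,0]],[-0.4,[0,0,0.25],[0,0,0]],[-0.4,[0,0,0.25],[0,0,0]],[-0.4,[0,0,0.1],[0,0,0]],[-0.4,[0,0,0],[0,0,0]]]'
cat >> h.py <<'E'
O=np.array([0.5665,-0.016]);yaw=0.068
def loc(p):
    c,s=np.cos(yaw),np.sin(yaw);d=np.asarray(p)[:2]-O;return np.array([c*d[0]+s*d[1],-s*d[0]+c*d[1]])*1000
def st():
    o=manip.get_obs();M=R.from_quat(o['ee_rot']).as_matrix();tx=M[:,0]
    print('t',round(o['clock'],2),'loc',loc(o['position']),'z',o['position'][2],'tool-x heading rel +y deg',np.degrees(np.arctan2(tx[1],tx[0])-yaw)-90,'tilt',M[2],'F',o['ft_force'],'w',o['grip_width'],'q7',o['joint_pos'][6])
    return o
def snap(tag,names=("side","wrist")):
    out={}
    for n in names:
        out[n]=manip.camera(n);cv2.imwrite(f"pics/{n}_{tag}.png",out[n])
    return out
E
python3 - <<'E'
from h import *
st();i=snap("a")
cv2.imwrite("pics/a.png",cv2.resize(np.hstack([i["side"][90:290,120:320],i["wrist"][0:384:1,0:512][::1][92:292,100:300]]),None,fx=2,fy=2))
cv2.imwrite("pics/wa.png",i["wrist"])
E
```

```text
clock: 0.65
position: [0.4477, -0.0098, 0.1323]
ee_rot: [0.683, 0.731, -0.0, 0.0]
ft_force: [1.1, 0.6, 0.5]
grip_width: 0.302
clock: 1.15
position: [0.4486, -0.0096, 0.0645]
ee_rot: [0.683, 0.731, -0.001, -0.001]
ft_force: [0.5, -0.3, -0.9]
grip_width: 0.303
t 1.15 loc [-117.1664   14.363 ] z 0.0645131438781866 tool-x heading rel +y deg 0.022522473466523252 tilt [ 0.0001 -0.0021 -1.    ] F [ 0.5302 -0.2617 -0.8776] w 0.3028098965870166 q7 -0.029735770760951623
```

View pics/a.png

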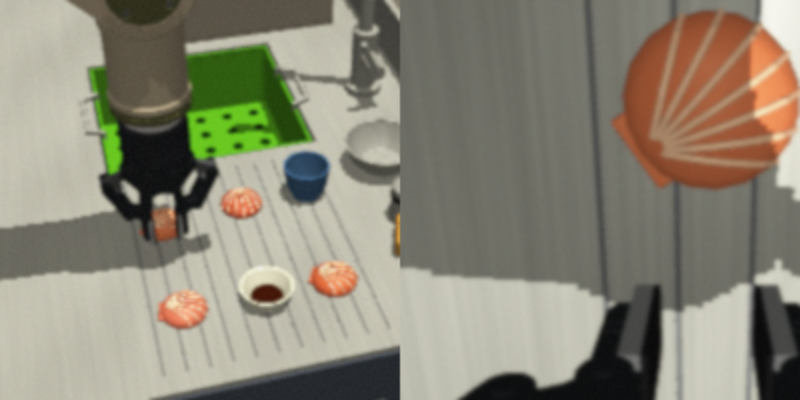

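View pics/wa.png

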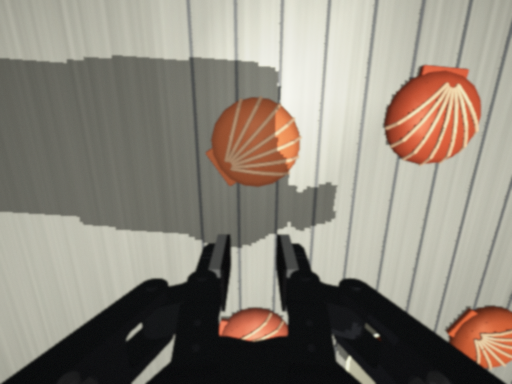

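```bash
python3 - <<'E'
from h import *
i=manip.camera_info("wrist");Mi=np.linalg.inv(i['mount'])
for x in(0,11):
  for y in(13,):
    for z in(5,9,15,19,22,30):
        q=i['K']@(Mi@np.array([x/1e3,y/1e3,z/1e3,1]))[:3];print(x,y,z,q[:2]/q[2])
o=manip.get_obs();W=cam("wrist",o);print('A',loc(onz(W,(254,142),0.02)),'B',loc(onz(W,(434,116),0.02)))
E
```

```text
0 13 5 [278.0771 264.4336]
0 13 9 [277.4429 260.2405]
0 13 15 [276.55   254.3375]
0 13 19 [275.9904 250.6381]
0 13 22 [275.588 247.978]
0 13 30 [274.5814 241.3234]
11 13 5 [278.6768 245.349 ]
11 13 9 [278.0119 241.5558]
11 13 15 [277.0773 236.2235]
11 13 19 [276.4925 232.8865]
11 13 22 [276.0723 230.4893]
11 13 30 [275.0226 224.5004]
A [-115.3487   71.1773] B [-12.2253  85.9873]
```

```bash
python3 -m crank '[[-0.4,[0,0,0.15],[0,0,0]],[-0.4,[0,0,0.15],[0,0,0]],[-0.4,[0,0,0.05],[0,0,0]],[-0.4,[0,0,0.025],[0,0,0]],[-0.4,[0,0,0],[0,0,0]]]'
python3 - <<'E'
from h import *
st();i=snap("b")
cv2.imwrite("pics/b.png",cv2.resize(i["side"][150:250,150:300],None,fx=5,fy=5))
E
```

```text
clock: 1.75
position: [0.4492, -0.0096, 0.035]
ee_rot: [0.683, 0.731, -0.0, -0.0]
ft_force: [0.5, -0.0, 0.1]
grip_width: 0.301
t 1.75 loc [-116.5754   14.3865] z 0.03503752854836233 tool-x heading rel +y deg 0.020852633086505534 tilt [ 0.0001 -0.0005 -1.    ] F [ 0.4832 -0.0414  0.0969] w 0.30128319628530853 q7 -0.03632356096601827
```

View pics/b.png

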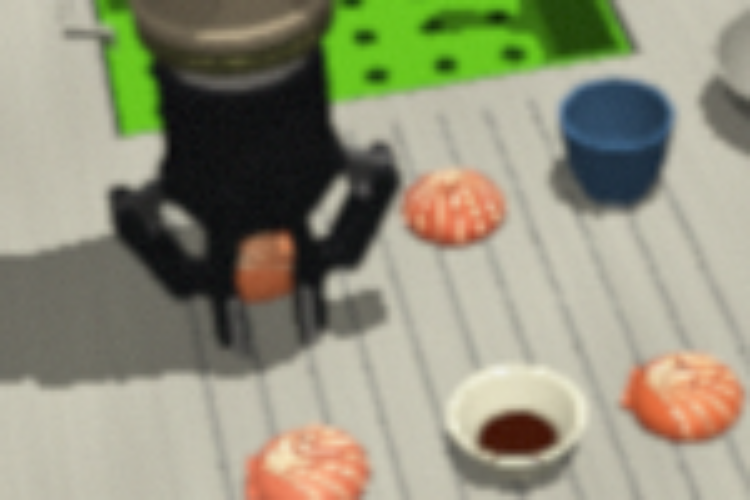

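View pics/wrist_b.png

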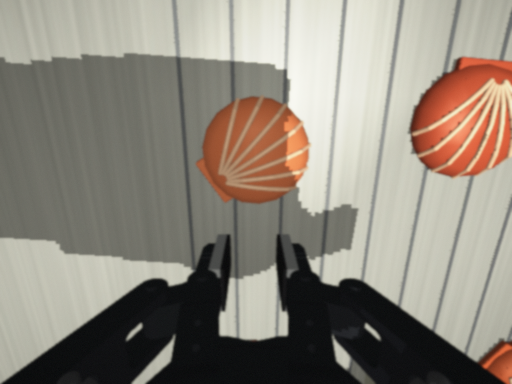

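```bash
python3 -m crank '[[-0.4,[0,0,0.03],[0,0,0]],[-0.4,[0.1,0,0],[0,0,0]],[-0.4,[0.15,0,0],[0,0,0]],[-0.4,[0.15,0,0],[0,0,0]],[-0.4,[0.1,0,0],[0,0,0]]]'
python3 - <<'E'
from h import *
st();i=snap("c",("wrist",))
E
```

```text
clock: 2.35
position: [0.4478, 0.0299, 0.0339]
ee_rot: [0.683, 0.731, 0.001, 0.001]
ft_force: [0.5, -6.8, 8.5]
grip_width: 0.296
t 2.35 loc [-115.2903   53.9026] z 0.03392488576679879 tool-x heading rel +y deg -0.0016436328566840075 tilt [-0.0011  0.0026 -1.    ] F [ 0.5334 -6.7986  8.4773] w 0.2964365248081486 q7 -0.1348098614895217
```

View pics/wrist_c.png

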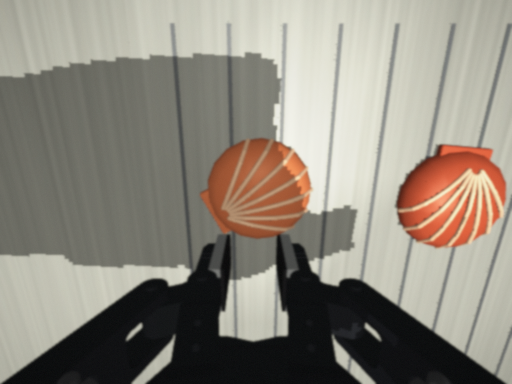

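The tips touch the board at TCP z ≈ 0.034 (8 N upward). I'll lift about 3 mm and keep pushing.

```bash
python3 -m crank '[[-0.4,[0,0,-0.04],[0,0,0]],[-0.4,[0.05,0,0],[0,0,0]],[-0.4,[0.1,0,0],[0,0,0]],[-0.4,[0.12,0,0],[0,0,0]],[-0.4,[0.12,0,0],[0,0,0]]]'
python3 - <<'E'
from h import *
st();i=snap("d",("wrist",))
E
```

```text
clock: 2.9
position: [0.4443, 0.0624, 0.0361]
ee_rot: [0.682, 0.731, 0.0, -0.0]
ft_force: [-0.8, -0.5, 0.2]
grip_width: 0.3
t 2.9 loc [-116.5412   86.5621] z 0.03607140708744984 tool-x heading rel +y deg 0.03411355695689622 tilt [ 0.0001 -0.     -1.    ] F [-0.8282 -0.5116  0.1667] w 0.2997294351340811 q7 -0.21025073500958935
```

View pics/wrist_d.png

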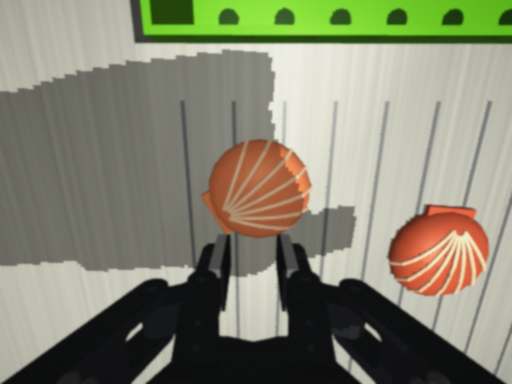

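```bash
python3 -m crank '[[-0.4,[0.15,0,0],[0,0,0]],[-0.4,[0.15,0,0],[0,0,0]],[-0.4,[0.15,0,0],[0,0,0]],[-0.4,[0.15,0,0],[0,0,0]],[-0.4,[0.15,0,0],[0,0,0]]]'
python3 -m crank '[[-0.4,[0.15,0,0],[0,0,0]],[-0.4,[0.15,0,0],[0,0,0]],[-0.4,[0.15,0,0],[0,0,0]],[-0.4,[0.1,0,0],[0,0,0]],[-0.4,[0,0,0],[0,0,0]]]'
python3 - <<'E'
from h import *
st();i=snap("e")
cv2.imwrite("pics/e.png",np.hstack([i["wrist"],i["side"]])[:,:].copy()) if 0 else cv2.imwrite("pics/e.png",cv2.resize(np.hstack([i["wrist"],i["side"]]),(800,300)))
E
```

```text
clock: 3.45
position: [0.4403, 0.1225, 0.0361]
ee_rot: [0.682, 0.731, 0.0, -0.0]
ft_force: [0.2, -0.4, 0.4]
grip_width: 0.297
clock: 3.95
position: [0.4372, 0.1665, 0.0361]
ee_rot: [0.682, 0.731, 0.0, -0.0]
ft_force: [1.0, -0.8, -0.3]
grip_width: 0.3
t 3.95 loc [-116.579   190.8826] z 0.036102928487847366 tool-x heading rel +y deg 0.11116653515375674 tilt [ 0.0005  0.0001 -1.    ] F [ 1.0288 -0.7597 -0.2624] w 0.3003537461351791 q7 -0.45316926421392917
```

View pics/e.png

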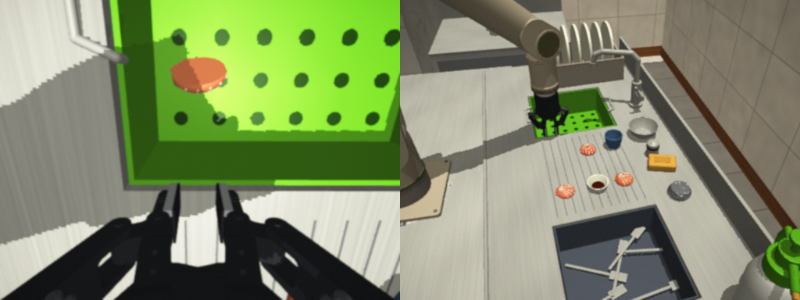

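Shell A lies in the basket, upside down, at wrist view (255,95). Next is C: lift, back up over it and come down behind it.

```bash
python3 -m crank '[[-0.4,[0,0,-0.5],[0,0,0]],[-0.4,[-0.3,0,-0.3],[0,0,0]],[-0.4,[-0.55,0,0],[0,0,0]],[-0.4,[-0.55,0,0],[0,0,0]],[-0.4,[-0.55,0,0],[0,0,0]]]'
python3 -m crank '[[-0.4,[-0.55,0,0],[0,0,0]],[-0.4,[-0.55,0,0],[0,0,0]],[-0.4,[-0.55,0,0],[0,0,0]],[-0.4,[-0.45,0,0],[0,0,0]],[-0.4,[0,0,0.3],[0,0,0]]]'
python3 - <<'E'
from h import *
o=st();i=snap("f",("wrist",));W=cam("wrist",o)
for c,s in blobs(i["wrist"],(0,90,60),(14,255,255),300): print(c,s,loc(onz(W,c,0.02)))
E
```

```text
clock: 4.55
position: [0.4479, 0.0072, 0.1005]
ee_rot: [0.683, 0.731, 0.0, 0.0]
ft_force: [-0.0, -0.3, -1.2]
grip_width: 0.299
clock: 5.05
position: [0.4606, -0.1647, 0.0784]
ee_rot: [0.686, 0.728, 0.001, 0.003]
ft_force: [1.1, 1.1, -1.0]
grip_width: 0.3
t 5.05 loc [-115.7363 -141.2016] z 0.07835838750300848 tool-x heading rel +y deg -0.4491317859496746 tilt [-0.0037  0.0051 -1.    ] F [ 1.135   1.0652 -1.0159] w 0.2997416379151453 q7 0.32353896902529294
[500.2 126.4] [482, 83, 30, 81, 1597] [ 39.4232 -77.9526]
[251.1 126.4] [207, 84, 87, 86, 5751] [-116.033   -76.6401]
[401.2 135. ] [372, 106, 59, 59, 2703] [-21.6765 -82.7248]
```

View pics/wrist_f.png

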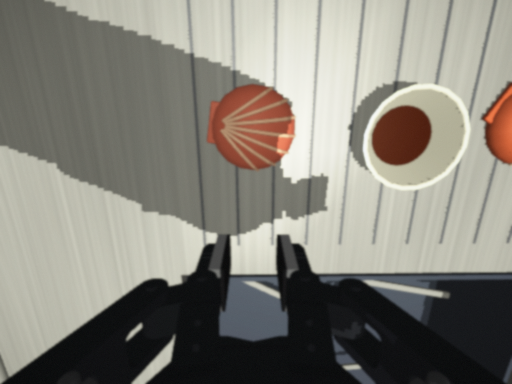

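```bash
python3 -m crank '[[-0.4,[0,0,0.25],[0,0,0]],[-0.4,[0,0,0.2],[0,0,0]],[-0.4,[0,0,0.05],[0,0,0]],[-0.4,[0.1,0,0],[0,0,0]],[-0.4,[0.12,0,0],[0,0,0]]]'
python3 -m crank '[[-0.4,[0.1,0,0],[0,0,0]],[-0.4,[0.12,0,0],[0,0,0]],[-0.4,[0.14,0,0],[0,0,0]],[-0.4,[0.14,0,0],[0,0,0]],[-0.4,[0.15,0,0],[0,0,0]]]'
python3 - <<'E'
from h import *
o=st();i=snap("g",("wrist",))
E
```

```text
clock: 5.6
position: [0.4586, -0.1399, 0.0368]
ee_rot: [0.683, 0.731, 0.0, 0.0]
ft_force: [0.4, -0.1, -0.1]
grip_width: 0.305
clock: 6.1
position: [0.4548, -0.0876, 0.0363]
ee_rot: [0.682, 0.731, 0.0, 0.0]
ft_force: [-0.5, -1.0, 0.3]
grip_width: 0.3
t 6.1 loc [-116.3156  -63.829 ] z 0.036276922709878104 tool-x heading rel +y deg 0.025502282252844566 tilt [-0.0001  0.0004 -1.    ] F [-0.4701 -1.0106  0.3427] w 0.3002954078614227 q7 0.16468470295334375
```

View pics/wrist_g.png

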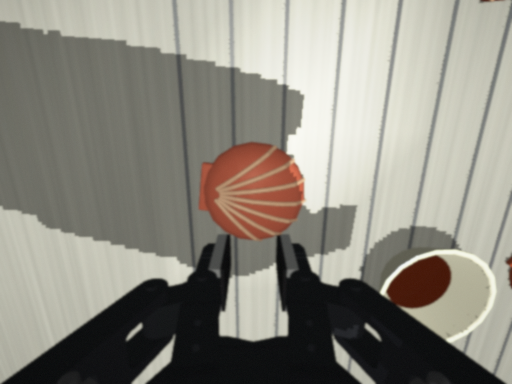

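The shell sits in the cradle, so I'll push it on to the edge.

```bash
for k in 1; do :; done
python3 -m crank '[[-0.4,[0.16,0,0],[0,0,0]],[-0.4,[0.16,0,0],[0,0,0]],[-0.4,[0.16,0,0],[0,0,0]],[-0.4,[0.16,0,0],[0,0,0]],[-0.4,[0.16,0,0],[0,0,0]]]'
python3 -m crank '[[-0.4,[0.16,0,0],[0,0,0]],[-0.4,[0.16,0,0],[0,0,0]],[-0.4,[0.16,0,0],[0,0,0]],[-0.4,[0.16,0,0],[0,0,0]],[-0.4,[0.16,0,0],[0,0,0]]]'
python3 -m crank '[[-0.4,[0.16,0,0],[0,0,0]],[-0.4,[0.16,0,0],[0,0,0]],[-0.4,[0.16,0,0],[0,0,0]],[-0.4,[0.16,0,0],[0,0,0]],[-0.4,[0.16,0,0],[0,0,0]]]'
python3 -m crank '[[-0.4,[0.16,0,0],[0,0,0]],[-0.4,[0.16,0,0],[0,0,0]],[-0.4,[0.16,0,0],[0,0,0]],[-0.4,[0.15,0,0],[0,0,0]],[-0.4,[0.1,0,0],[0,0,0]]]'
python3 - <<'E'
from h import *
st();i=snap("h")
cv2.imwrite("pics/h.png",cv2.resize(np.hstack([i["wrist"],i["side"]]),(800,300)))
E
```

```text
clock: 6.65
position: [0.4502, -0.024, 0.0361]
ee_rot: [0.682, 0.731, -0.0, -0.0]
ft_force: [0.7, -0.6, 1.3]
grip_width: 0.303
clock: 7.15
position: [0.4458, 0.0398, 0.0361]
ee_rot: [0.682, 0.731, -0.0, -0.0]
ft_force: [0.5, -0.2, -0.9]
grip_width: 0.302
clock: 7.65
position: [0.4414, 0.1037, 0.0361]
ee_rot: [0.682, 0.731, -0.0, -0.0]
ft_force: [-0.3, 1.0, -0.1]
grip_width: 0.302
clock: 8.15
position: [0.4375, 0.1625, 0.0361]
ee_rot: [0.682, 0.731, 0.0, -0.0]
ft_force: [-0.3, 1.0, 0.2]
grip_width: 0.304
t 8.15 loc [-116.5289  186.8592] z 0.0361419052851147 tool-x heading rel +y deg 0.06781569787105468 tilt [ 0.0003  0.0002 -1.    ] F [-0.3056  1.0007  0.1918] w 0.30376079863149397 q7 -0.429561055963605
```

View pics/h.png

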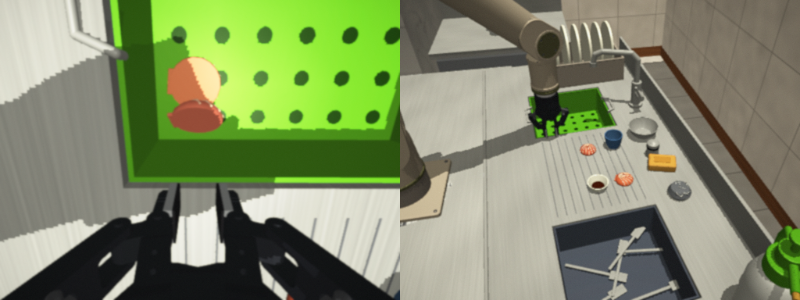

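```bash
python3 -m crank '[[-0.4,[0,0,-0.5],[0,0,0]],[-0.4,[-0.45,0.35,-0.2],[0,0,0]],[-0.4,[-0.48,0.37,0],[0,0,0]],[-0.4,[-0.48,0.37,0],[0,0,0]],[-0.4,[-0.48,0.37,0],[0,0,0]]]'
python3 -m crank '[[-0.4,[0,0,0],[0,0,-0.17]],[-0.4,[0,0,0],[0,0,-0.17]],[-0.4,[0,0,0],[0,0,0]],[-0.4,[0,0,0.2],[0,0,0]],[-0.4,[0,0,0],[0,0,0]]]'
python3 - <<'E'
from h import *
o=st();i=snap("i",("wrist",));W=cam("wrist",o)
for c,s in blobs(i["wrist"],(0,90,60),(14,255,255),300): print(c,s,loc(onz(W,c,0.02)))
E
```

```text
clock: 8.75
position: [0.5656, 0.016, 0.0924]
ee_rot: [0.683, 0.731, 0.0, 0.0]
ft_force: [0.7, 0.5, 0.6]
grip_width: 0.299
clock: 9.25
position: [0.5632, 0.018, 0.0745]
ee_rot: [0.581, 0.814, -0.001, -0.001]
ft_force: [0.1, 0.1, -0.9]
grip_width: 0.298
t 9.25 loc [-0.9997 34.1725] z 0.07454243950702358 tool-x heading rel +y deg 15.107178214157528 tilt [ 0.0006 -0.0028 -1.    ] F [ 0.14    0.1444 -0.8519] w 0.29803358431998006 q7 0.19237772176391932
[257.1 144.8] [215, 98, 83, 91, 5661] [-12.5677  86.8608]
```

View pics/wrist_i.png

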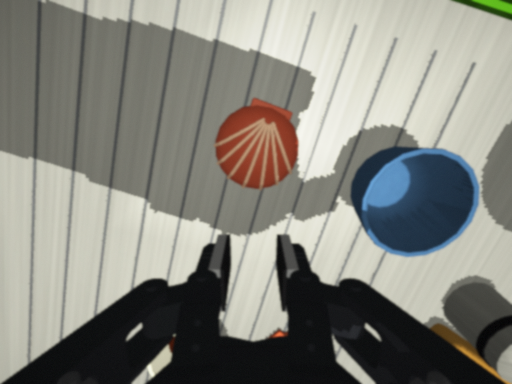

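```bash
python3 -m crank '[[-0.4,[0,0,0.25],[0,0,0]],[-0.4,[0,0,0.2],[0,0,0]],[-0.4,[0,0,0.05],[0,0,0]],[-0.4,[0.1,0,0],[0,0,0]],[-0.4,[0.1,0,0],[0,0,0]]]'
python3 -m crank '[[-0.4,[0.12,0,0],[0,0,0]],[-0.4,[0.14,0,0],[0,0,0]],[-0.4,[0.16,0,0],[0,0,0]],[-0.4,[0.16,0,0],[0,0,0]],[-0.4,[0.16,0,0],[0,0,0]]]'
python3 - <<'E'
from h import *
o=st();i=snap("j")
cv2.imwrite("pics/j.png",cv2.resize(np.hstack([i["wrist"],i["side"]]),(800,300)))
E
```

```text
clock: 9.8
position: [0.5596, 0.0341, 0.0371]
ee_rot: [0.58, 0.815, 0.0, 0.0]
ft_force: [0.4, -0.3, -0.2]
grip_width: 0.299
clock: 10.3
position: [0.5394, 0.0906, 0.0363]
ee_rot: [0.579, 0.815, 0.0, 0.0]
ft_force: [0.2, -0.6, 1.4]
grip_width: 0.298
t 10.3 loc [-19.7654 108.2034] z 0.036305172036614396 tool-x heading rel +y deg 15.342117471344125 tilt [-0.0001  0.0004 -1.    ] F [ 0.1774 -0.5922  1.3725] w 0.2980767722551005 q7 0.04401708048113175
```

View pics/j.png

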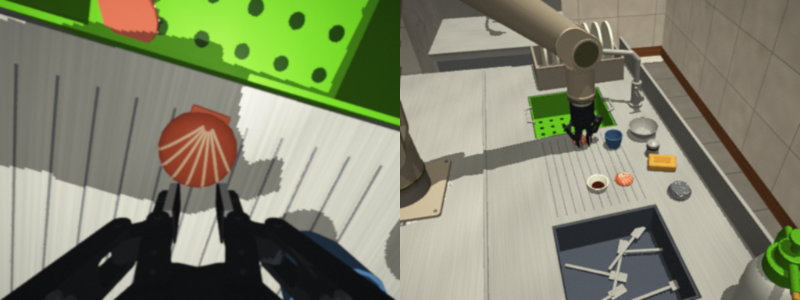

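```bash
python3 -m crank '[[-0.4,[0.16,0,0],[0,0,0]],[-0.4,[0.16,0,0],[0,0,0]],[-0.4,[0.16,0,0],[0,0,0]],[-0.4,[0.16,0,0],[0,0,0]],[-0.4,[0.16,0,0],[0,0,0]]]'
python3 -m crank '[[-0.4,[0.16,0,0],[0,0,0]],[-0.4,[0.1,0,0],[0,0,0]],[-0.4,[0,0,0],[0,0,0]],[-0.4,[0,0,0],[0,0,0]],[-0.4,[0,0,-0.1],[0,0,0]]]'
python3 - <<'E'
from h import *
o=st();i=snap("k")
cv2.imwrite("pics/k.png",cv2.resize(np.hstack([i["wrist"],i["side"]]),(800,300)))
E
```

```text
clock: 10.9
position: [0.5182, 0.151, 0.0361]
ee_rot: [0.579, 0.815, 0.0, -0.0]
ft_force: [0.5, -0.3, -0.3]
grip_width: 0.303
clock: 11.4
position: [0.5114, 0.1684, 0.0435]
ee_rot: [0.58, 0.815, -0.001, -0.0]
ft_force: [0.3, -0.7, -1.1]
grip_width: 0.299
t 11.4 loc [-42.4225 187.713 ] z 0.043485223091362386 tool-x heading rel +y deg 15.26462115505062 tilt [-0.0004 -0.0019 -1.    ] F [ 0.3167 -0.676  -1.0767] w 0.29873286067264465 q7 -0.12116486881961155
```

View pics/k.png

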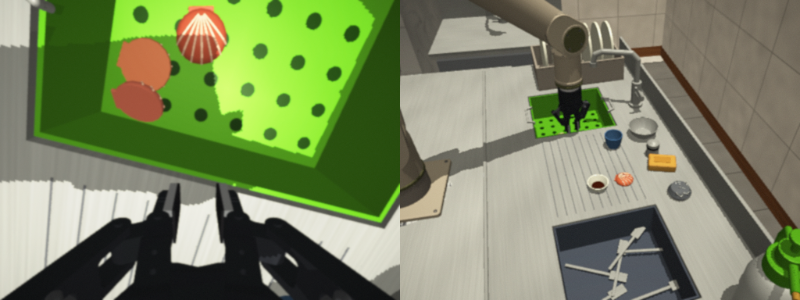

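Three shells are in the basket. I'll fly to behind D and turn to the diagonal.

```bash
python3 -m crank '[[-0.4,[0,0,-0.5],[0,0,0]],[-0.4,[0,0,-0.4],[0,0,0]],[-0.4,[-0.53,0.06,0],[0,0,0]],[-0.4,[-0.53,0.06,0],[0,0,0]],[-0.4,[-0.53,0.06,0],[0,0,0]]]'
python3 -m crank '[[-0.4,[-0.53,0.06,0],[0,0,0]],[-0.4,[-0.53,0.06,0],[0,0,0]],[-0.4,[-0.53,0.06,0],[0,0,0]],[-0.4,[-0.53,0.06,0],[0,0,0]],[-0.4,[-0.53,0.07,0],[0,0,0]]]'
python3 -m crank '[[-0.4,[0,0,0],[0,0,-0.13]],[-0.4,[0,0,0],[0,0,-0.13]],[-0.4,[0,0,0.2],[0,0,0]],[-0.4,[0,0,0.2],[0,0,0]],[-0.4,[0,0,0],[0,0,0]]]'
python3 - <<'E'
from h import *
o=st();i=snap("l",("wrist",));W=cam("wrist",o)
for c,s in blobs(i["wrist"],(0,90,60),(14,255,255),300): print(c,s,loc(onz(W,c,0.02)))
E
```

```text
clock: 12.0
position: [0.5681, 0.0523, 0.1169]
ee_rot: [0.579, 0.815, 0.0, 0.001]
ft_force: [0.6, 1.5, 0.5]
grip_width: 0.299
clock: 12.5
position: [0.661, -0.1403, 0.1165]
ee_rot: [0.579, 0.815, 0.0, 0.0]
ft_force: [0.1, -0.3, 0.7]
grip_width: 0.296
clock: 13.0
position: [0.6584, -0.1375, 0.0802]
ee_rot: [0.494, 0.869, -0.001, -0.003]
ft_force: [-1.1, -0.2, -1.3]
grip_width: 0.3
t 13.0 loc [  83.3977 -127.4261] z 0.08023911391224119 tool-x heading rel +y deg 26.904066084071886 tilt [ 0.0035 -0.0042 -1.    ] F [-1.1125 -0.245  -1.3155] w 0.30018310935597164 q7 0.6663814280158937
[257.6 137.9] [218, 92, 82, 89, 5484] [ 59.9566 -74.8194]
```

View pics/wrist_l.png

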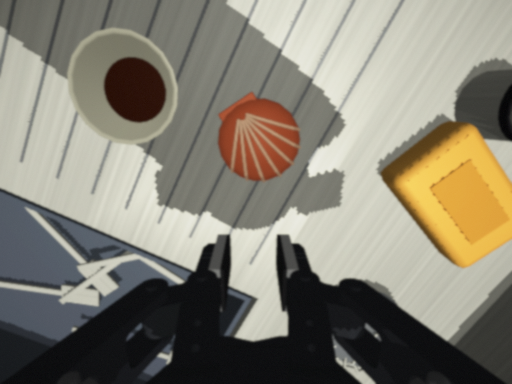

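```bash
python3 - <<'E'
from h import *
o=manip.get_obs();D=cam("side",o);S=cam("scene",o)
x,e=tri([ray(D,(357.5,243)),ray(S,(252,260))]);print(x,e,loc(x))
M=R.from_quat(o['ee_rot']).as_matrix();print('pad in tool',M.T@(x-o['position']))
for u in((370,335),(350,320),(390,290)): print(M.T@(onz(cam("wrist",o),u,.025)-o['position']))
i=snap("m",("side",))["side"];cv2.imwrite("pics/m.png",cv2.resize(i[100:300,200:400],None,fx=3,fy=3))
E
```

```text
[ 0.775  -0.172   0.0237] 0.00116604670091552 [ 197.4631 -169.772 ]
pad in tool [-0.0891  0.0821  0.0577]
[-0.0969  0.093   0.0563]
[-0.0823  0.0756  0.0563]
[-0.0546  0.1025  0.0563]
```

View pics/m.png

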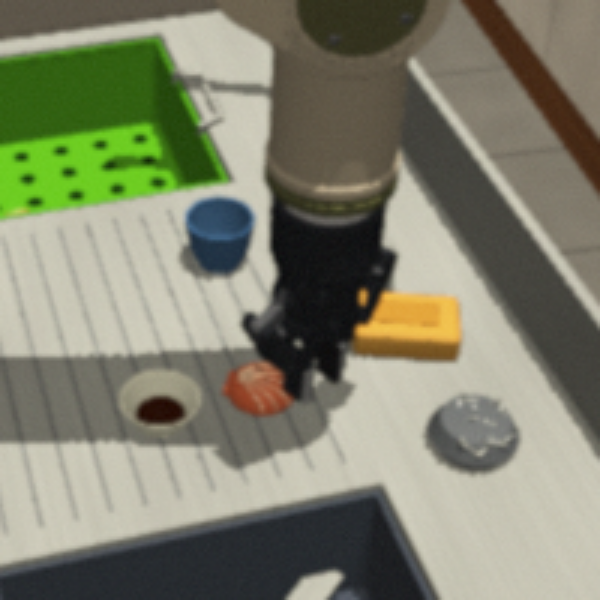

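```bash
python3 -m crank '[[-0.4,[0,0.02,0.25],[0,0,0]],[-0.4,[0,0,0.2],[0,0,0]],[-0.4,[0,0,0.05],[0,0,0]],[-0.4,[0,0,0],[0,0,0]],[-0.4,[0,0,0],[0,0,0]]]'
python3 -c "
from h import *
st()"
```

```text
clock: 13.6
position: [0.6623, -0.1373, 0.0448]
ee_rot: [0.493, 0.87, 0.0, 0.0]
ft_force: [-0.3, 0.6, 1.1]
grip_width: 0.302
t 13.6 loc [  87.2995 -127.519 ] z 0.04482238962705906 tool-x heading rel +y deg 27.00492726107717 tilt [-0.0006  0.0007 -1.    ] F [-0.3209  0.567   1.1033] w 0.3020076262130754 q7 0.6655089543805899
```

```bash
python3 -m crank '[[-0.4,[0,0,0.08],[0,0,0]],[-0.4,[0,0,0.02],[0,0,0]],[-0.4,[0.1,0,0],[0,0,0]],[-0.4,[0.12,0,0],[0,0,0]],[-0.4,[0.12,0,0],[0,0,0]]]'
python3 -m crank '[[-0.4,[0.12,0,0],[0,0,0]],[-0.4,[0.12,0,0],[0,0,0]],[-0.4,[0.12,0,0],[0,0,0]],[-0.4,[0.14,0,0],[0,0,0]],[-0.4,[0.14,0,0],[0,0,0]]]'
python3 - <<'E'
from h import *
o=st();i=snap("n")
cv2.imwrite("pics/n.png",cv2.resize(np.hstack([i["wrist"],i["side"]]),(800,300)))
E
```

```text
clock: 14.1
position: [0.6475, -0.1127, 0.0363]
ee_rot: [0.493, 0.87, 0.0, 0.0]
ft_force: [1.0, -0.1, -0.2]
grip_width: 0.302
clock: 14.6
position: [0.6211, -0.0691, 0.0362]
ee_rot: [0.493, 0.87, 0.0, 0.0]
ft_force: [0.2, -0.5, -0.2]
grip_width: 0.293
t 14.6 loc [ 50.9168 -56.6643] z 0.03618636921404819 tool-x heading rel +y deg 27.022575339107945 tilt [-0.0001  0.0001 -1.    ] F [ 0.171  -0.4835 -0.184 ] w 0.2932082793608466 q7 0.5581945006112485
```

View pics/n.png

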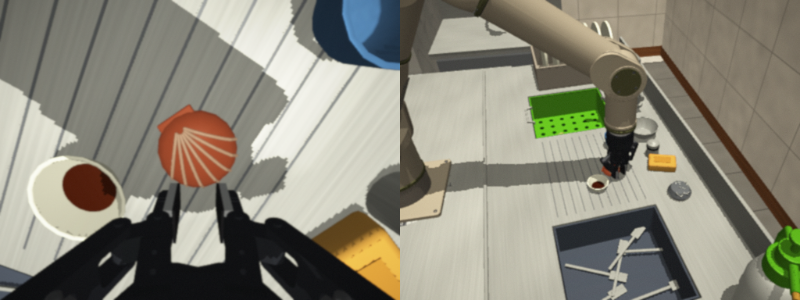

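```bash
python3 -m crank '[[-0.4,[0.15,0,0],[0,0,0]],[-0.4,[0.16,0,0],[0,0,0]],[-0.4,[0.16,0,0],[0,0,0]],[-0.4,[0.16,0,0],[0,0,0]],[-0.4,[0.16,0,0],[0,0,0]]]'
python3 -m crank '[[-0.4,[0.16,0,0],[0,0,0]],[-0.4,[0.16,0,0],[0,0,0]],[-0.4,[0.16,0,0],[0,0,0]],[-0.4,[0.16,0,0],[0,0,0]],[-0.4,[0.16,0,0],[0,0,0]]]'
python3 - <<'E'
from h import *
o=st();i=snap("o")
cv2.imwrite("pics/o.png",cv2.resize(np.hstack([i["wrist"],i["side"]]),(800,300)))
E
```

```text
clock: 15.2
position: [0.5885, -0.0145, 0.0362]
ee_rot: [0.493, 0.87, 0.0, 0.0]
ft_force: [-0.3, -0.4, 0.6]
grip_width: 0.302
clock: 15.7
position: [0.5557, 0.0401, 0.0361]
ee_rot: [0.493, 0.87, 0.0, 0.0]
ft_force: [1.0, -0.7, 0.3]
grip_width: 0.302
t 15.7 loc [-6.9853 56.7112] z 0.036141953156783375 tool-x heading rel +y deg 27.018566721913274 tilt [-0.  0. -1.] F [ 0.9839 -0.6837  0.2511] w 0.3022380148027609 q7 0.3514257713115662
```

View pics/o.png

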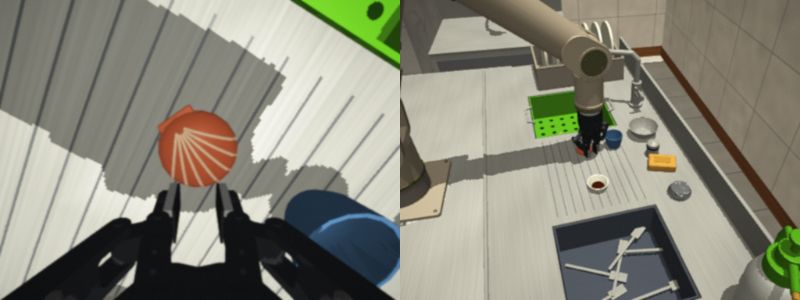

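```bash
python3 -m crank '[[-0.4,[0.16,0,0],[0,0,0]],[-0.4,[0.16,0,0],[0,0,0]],[-0.4,[0.16,0,0],[0,0,0]],[-0.4,[0.16,0,0],[0,0,0]],[-0.4,[0.16,0,0],[0,0,0]]]'
python3 -m crank '[[-0.4,[0.16,0,0],[0,0,0]],[-0.4,[0.16,0,0],[0,0,0]],[-0.4,[0.16,0,0],[0,0,0]],[-0.4,[0.16,0,0],[0,0,0]],[-0.4,[0.16,0,0],[0,0,0]]]'
python3 -m crank '[[-0.4,[0.16,0,0],[0,0,0]],[-0.4,[0.12,0,0],[0,0,0]],[-0.4,[0,0,0],[0,0,0]],[-0.4,[0,0,0],[0,0,0]],[-0.4,[0,0,-0.1],[0,0,0]]]'
python3 - <<'E'
from h import *
o=st();i=snap("p")
cv2.imwrite("pics/p.png",cv2.resize(np.hstack([i["wrist"],i["side"]]),(800,300)))
E
```

```text
clock: 16.3
position: [0.5227, 0.0953, 0.0361]
ee_rot: [0.493, 0.87, 0.0, 0.0]
ft_force: [0.5, -0.4, 0.4]
grip_width: 0.3
clock: 16.8
position: [0.4899, 0.15, 0.0361]
ee_rot: [0.493, 0.87, 0.0, 0.0]
ft_force: [-0.3, 0.5, -0.1]
grip_width: 0.3
clock: 17.3
position: [0.4786, 0.1674, 0.0436]
ee_rot: [0.493, 0.87, -0.001, -0.0]
ft_force: [-0.1, -0.5, 0.8]
grip_width: 0.3
t 17.3 loc [-75.2009 188.9068] z 0.043564490646942663 tool-x heading rel +y deg 26.968909220986276 tilt [-0.     -0.0018 -1.    ] F [-0.1398 -0.4674  0.7915] w 0.29998359696648674 q7 0.06058415622705975
```

View pics/p.png

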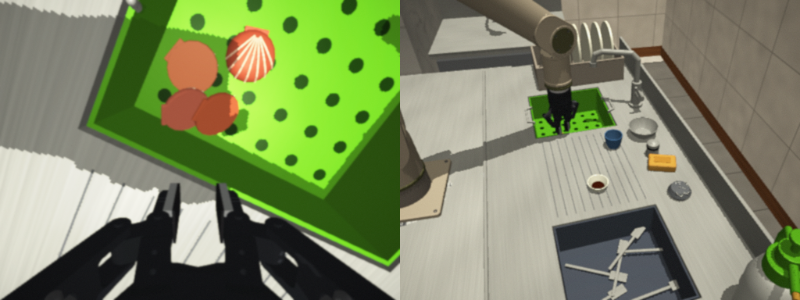

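All four shells are in the basket. I'll lift clear, check that everything else is where it stood, and hand in.

```bash
python3 -m crank '[[-0.4,[0,0,-0.5],[0,0,0]],[-0.4,[-0.5,0,-0.3],[0,0,0]],[-0.4,[-0.5,0,-0.3],[0,0,0]],[-0.4,[0,0,-0.3],[0,0,0]],[-0.4,[0,0,0],[0,0,0]]]'
python3 -m crank '[[-0.4,[0,0,0],[0,0,0]],[-0.4,[0,0,0],[0,0,0]],[-0.4,[0,0,0],[0,0,0]],[-0.4,[0,0,0],[0,0,0]],[-0.4,[0,0,0],[0,0,0]]]'
python3 - <<'E'
from h import *
o=st();i=snap("q",("scene","side","wrist"))
for n in("scene","side"):
    a=cv2.imread(f"pics/{n}0.png")
    for nm,lo,hi in(("blue",(100,100,40),(125,255,255)),("yel",(14,120,100),(28,255,255)),("red",(0,90,60),(14,255,255))):
        print(n,nm,[c.tolist() for c,s in blobs(a,lo,hi,60)],[c.tolist() for c,s in blobs(i[n],lo,hi,60)])
a=cv2.imread("pics/side0.png")[80:320,150:400];cv2.imwrite("pics/q.png",cv2.resize(np.hstack([a,i["side"][80:320,150:400]]),None,fx=1.6,fy=1.6))
E
```

```text
clock: 17.9
position: [0.5225, 0.0984, 0.1597]
ee_rot: [0.494, 0.869, 0.002, 0.002]
ft_force: [0.6, 1.0, 0.0]
grip_width: 0.298
clock: 18.4
position: [0.5198, 0.0998, 0.1557]
ee_rot: [0.493, 0.87, -0.0, -0.0]
ft_force: [0.1, -0.4, -0.4]
grip_width: 0.301
t 18.4 loc [-38.6917 118.6718] z 0.15571473061614366 tool-x heading rel +y deg 27.037820525909325 tilt [ 0.0002 -0.0006 -1.    ] F [ 0.1444 -0.3521 -0.3808] w 0.30139737842352116 q7 0.24356705011975885
scene blue [[276.0, 189.2]] [[276.0, 189.3]]
scene yel [[278.2, 233.8]] [[278.1, 233.7]]
scene red [[178.3, 16.7], [197.2, 62.4], [476.1, 123.1], [230.6, 174.0], [256.2, 184.6], [198.7, 196.2], [238.8, 221.1]] [[163.4, 11.8], [240.9, 4.6], [206.1, 33.0], [192.6, 64.5], [476.0, 123.0]]
side blue [[272.8, 177.2]] [[272.6, 177.1]]
side yel [[334.9, 207.9], [506.6, 378.6]] [[334.9, 207.9], [506.8, 378.6]]
side red [[412.3, 175.2], [240.1, 191.3], [200.6, 202.3], [286.3, 229.1], [253.0, 236.5], [211.0, 244.6]] [[411.9, 174.7], [253.1, 236.5]]
```

View pics/q.png

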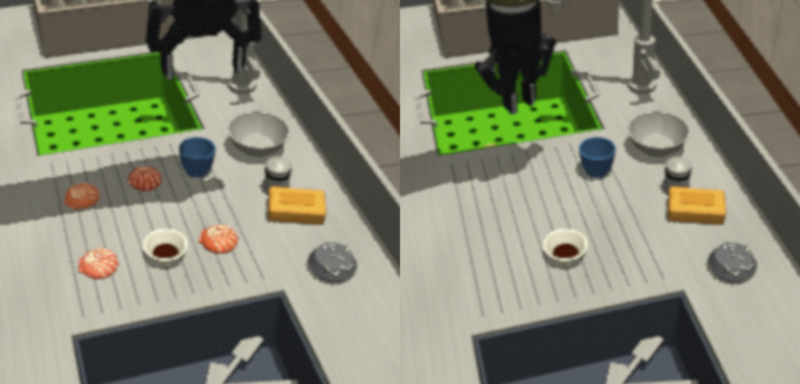

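View pics/wrist_q.png

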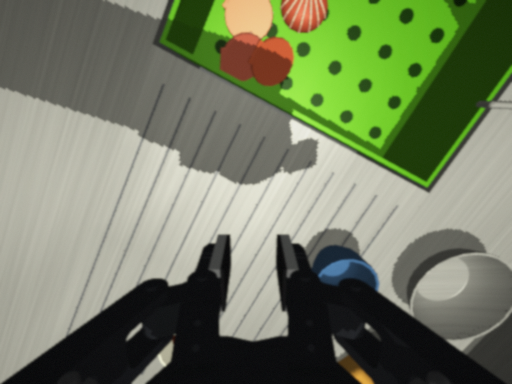

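```bash
python3 -c "
from workcell import manip
print(manip.hand_in())"
```

```text
the job is handed in; nothing more can be done
None
```

All four scallop shells are in the green basket, and I handed the job in at about 18.6 s of the 72 s. I pushed each one over the left edge with the two fingertips held 26 mm apart as a cradle. The two near shells went straight across, and the red-brown one beside the cup at a slight angle. The fourth went diagonally between the sauce dish and the tea cup.

**Shells:** the last wrist picture shows all four in the basket, resting low. Two lie against each other by the wall nearest the board, and some are upside down. I did not measure their depth below the rim. The basket wall hides them in the side view.

**Other things:** the cup and soap match their starting pixel positions to within 0.2 px in two views, and the dish to within 0.1 px in the side view. By eye, the pot, bowl and pad stand as before in the side view.

**Forces:** in the first approach the fingertips touched the bare steel with about 8 N, because the tips stand about 4 mm further forward than I had estimated. I lifted 3 mm, and the readings at the end of each later move stayed under about 2 N.

**Disagreement:** one corner of the marked grooves disagreed by 22 mm between two views, so I left it out. The other edge points agreed that the board top is at about z = 0.0115 m.

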